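# Open up the ratchet book rack

### The job

Make room on the book rack: press the black thumb release down, and while it is held down push the sliding metal bookend away from the books, all the way back to the end of its bar; then let go so that the release springs up again. Only press and push, from the side of the books: do not grip the bookend or touch its cork back, and leave the books, the bottle and the mug where they stand.

Things in the scene. Friction and masses are not known exactly. Their poses are not given: they have to be found in the camera images.
- rack: Plywood book rack fixed to the table, board 170 (x) x 400 (y) x 18 mm. Origin: centre of the board's underside; z up. Its own +y runs along the bar, away from the books: the direction in which the bookend is pushed back. At its -y end is a fixed end wall, inner face at y = -172 mm, 140 mm high. A level bar 16 mm wide, z = 45 to 57 mm, toothed below, runs along y at x = +50 mm.
- jaw (a joint): Travel of the sliding bookend along the bar, m: 0 = nearest the books, grows as it goes back (rack +y), 0.150 = fully back, against the stop block. Starts between 0 and 0.06. Friction about 2 N. With the release up, a ratchet lets it move towards the books but not back (at most 8 mm of play); with the release down it slides freely.
- plate_face (a point): Point on the book-side face (facing rack -y) of the bookend's upright steel plate, above the bar, 100 mm above the table; moves with the bookend. This is the face to push, above the release. Plate: 10 mm thick with its cork, from 24 to 122 mm above the table, spanning rack x from 120 mm on the -x side of this point to 30 mm on its +x side.
- cork_back (a point): Point on the back of the bookend's plate (the side away from the books), level with the point on its face, 10 mm behind it in rack +y. The whole back is covered by a cork lining 4 mm thick, 150 x 98 mm; it is not to be pressed by the fingers (that would be gripping the plate).
- release_top (a point): Centre of the top of the thumb release, a level black paddle 46 (rack x) x 39 mm (rack y) over the bar, at the plate's foot on the book side. 82 mm above the table when up; moves with the bookend and the press. The plate's face is 20.5 mm from it in rack +y and rises 40 mm above it, so fingertips on it can push the plate (and drag it if drawn back).
- release (a joint): Press of the release straight down, m: 0 = up, 0.012 = fully down (hard stop). Spring: 2 N at the top, 6.3 N at the bottom. The pawl is clear of the teeth from 0.0045 on; about 0.008 is a good depth to hold. Let go, it springs up to between 0 and 0.004 (the pawl may rest on a tooth's slope).
- bar_end (a point): Top edge of the bookend's end of the bar, where the stop block begins: rack x = 50, y = 162, z = 57 mm. The plywood stop block is 34 mm wide (rack x), runs 33 mm on in +y and is 65 mm high.
- book_a: Thick board book with blue cover, loose, standing upright on the rack against the end wall: 34 mm (rack y) x 90 x 115 mm high. Origin: centre of its underside.
- book_b: Thick board book with yellow cover, loose, standing upright next to the other one on its bookend side: 30 mm (rack y) x 90 x 100 mm high. Origin: centre of its underside.
- bottle: Loose drink bottle, 64 mm across, 190 mm tall, standing to the left (+y) of the rack. Origin: centre of its underside.
- mug: Loose white mug, 80 mm across, 95 mm tall, standing to the right (-y) of the rack. Origin: centre of its underside.
There are look-alikes about, which are no part of the job. There is more than one size of the book_a; the one meant has the size given above. There is more than one size of the bottle; the job needs the larger.

How it is judged:
On the way, in this order (a step that is already met when the one before it is completed fails the run):
1. the release is pressed down by the fingers (at least 5 mm) before the bookend has gone back (moved less than 20 mm) (value of joint release above 0.005 m and contact force between the fingers and jaw above 0.5 N and distance of plate_face from where it was at the start of the episode below 0.02 m), for 0.05 s.
2. the bookend is pushed back to within 10 mm of the end of its travel (value of joint jaw above 0.14 m), for 0.05 s.
At the end, for the whole second after the job is handed in: the bookend rests within 10 mm of the back end of its travel, the release has sprung up (less than 4.5 mm down), and books, bottle and mug stand within 20 mm of where they were, upright (value of joint jaw above 0.14 m and value of joint release below 0.0045 m and velocity of joint jaw between -0.01 and 0.01 m/s and distance of each of book_a, book_b, bottle, mug from where it was at the start of the episode below 0.02 m and angle between each of book_a, book_b, bottle, mug's own z axis and vertical below 0.15 rad); the robot touches nothing.
It fails at once if a book, the bottle or the mug is lifted, shoved (20 mm) or tipped (distance of any of book_a, book_b, bottle, mug from where it was at the start of the episode above 0.02 m or angle between any of book_a, book_b, bottle, mug's own z axis and vertical above 0.3 rad).
It fails at once if the bookend is gripped: the fingers press on the cork back of its plate (contact force between the fingers and jaw_c4 above 2 N).
It also fails if it takes over 38 s, if anything falls off the work surface, if the arm or the gripper's body presses on something with over 40 N, if the wrist force passes 120 N, or if a joint passes its speed limit or range.

### The arm

A 6-joint arm with a two-finger parallel gripper is mounted at the origin on the work surface. World frame = base frame: x ahead of the robot, y to its left, z up, the work surface at z = 0. Lengths are in m, angles in rad, forces in N, time in s.
With the tool pointing down it reaches from about 0.375 to 0.9 m from the base axis. Payload 3.1 kg.
Tool frame: the origin (TCP) lies midway between the tips of the shut fingers; the grasp point (between the pads) lies manip.hold_point_z behind it (manip.hold_point_z is the distance from the TCP to the grasp point, in m); z points along the fingers, y is the direction in which the jaws open and shut (so a half turn about z gives the same grasp; the last joint's range is limited). The gripper opens to 85 mm and grips with 20 to 120 N. Pads are 22 mm wide; open, the fingers measure 114 mm over their backs; the gripper's body (76 mm by 85 mm) begins 54 mm behind the grasp point. The pads swing forward as they close: fully open they stand 13 mm farther back than shut.
Start: joints at [-1.359, 0.527, 1.433, -0, 1.181, -0.178], TCP at [0.238, -0.578, 0.231] pointing down, gripper open.
Joint ranges: [-3.08, 3.08], [-0.75, 2.2], [0.22, 2.44], [-1.43, 4.57], [0, 2.65], [-2.85, 2.85]. Speed limits (rad/s): [2.79, 2.79, 3.14, 3.14, 3.14, 3.14].

### API

Orientations are given as a unit quaternion [x, y, z, w].
In Python, from station import manip, snapshot, workorder, models gives the robot as it stands.
- The arm moves only by the tool jog_arm, never from a script. Its argument "commands" is a list of rows, each a list of 5 numbers: the opening in per cent of the stroke, from 0 (shut) to 100 (fully open), then the shift along the world's x, y, z in cm, then the turn about the world's z in rad. A call has 1 to 8 rows; each row shifts and turns the pose as measured when the row begins; what a row does not reach is not made up. A row lasts 1/12 s, in which the tool goes at most 41.7 mm and 7.16 degrees, less where a joint would pass 70% of its speed; a pose out of reach is approached as far as the arm can. A call with a gripper value outside its range is refused whole. The fingers move at their own pace and stop on an object; "squeeze" is the grip in N (left out, the last holds). Time passes only in rows, so rows that do not move let the fingers close. It gives the time, the measured TCP pose, the force and the opening at its end, in the units of the state.
- manip.sense(): the state, without advancing time (a new reading comes with each control period).
- snapshot(name): name is "side" or "top"; returns a dict with "image" (384x512x3 uint8, red, green, blue), "intrinsics" (3x3 intrinsics, pixels), "extrinsics" (4x4, takes a point from camera to world coordinates). Camera axes: x right, y down, z forward; pixel columns grow to the right and rows downward; lengths in m; the calibration is good to about 2 mm. A picture is of the moment at which its call begins. There is no depth.
- workorder.sign_off(): hands the job in, once; it reports no verdict.
Trained networks look in a picture, given as the dict that the camera call returned (one of the last four; its "shot" number tells which), for a name from the list of things; names that differ only in an ending like _2 or _b are one class to them, and where a whole thing is asked for, a point or a joint stands for the part that bears it (a point fixed in the world has none). Each returns a list of dicts, best first, with "score" (0 to 1); they miss things now and then, are a little off and sometimes report something else, mostly with a low value. They report only what shows in the picture. A call takes as long as a camera call. They do not tell look-alikes from the thing itself.
- models.find_in(picture, name): "centre" ([x, y, z] in m, in world coordinates, good to about 4 mm: the middle of the surface that is visible of it).
- models.pinpoint(picture, name): "centre" ([x, y, z] in m, in world coordinates, good to about 4 mm: a listed point, or the origin of a listed thing).
The state is a dict: "t": time; "q": joint angles; "qd": joint speeds; "tau": joint torques, N m; "tcp_pos": TCP position; "tool_rot": TCP orientation; "force": force on the tool from outside, world axes, zero at the start; "ft_torque": the same for the moment, N m; "finger_gap": opening from 0.0 (shut) to 1.0 (fully open).
Only numpy, scipy, OpenCV 4.12 (cv2) and the standard library are available. Lean on these libraries where they do the work, as an engineer would, in place of code of your own. Each camera call takes 0.05 s, during which the arm holds its last target. There are 200 camera calls.

## Working session

There is one attempt and no reset: what is moved stays moved. The work goes in short steps, Python scripts to look and compute and a tool call to move; the robot and the scene stay as the last step left them, time stands still between calls to the robot, and variables do not carry over. Pictures are saved under pics/ and viewed, about 8 in all and at most 12, crops included, and the job is handed in when it is done.

Besides the shell and the picture viewer there is one more tool, called after "Request:" as a command line: name --pt "numbers of a row" for each row, then --argument value for the rest. jog_arm: Moves the arm, as the interface text tells. Its arguments: {"type":"object","properties":{"commands":{"type":"array","items":{"type":"array","items":{"type":"number"}}},"squeeze":{"type":"number"}},"required":["commands"]}

```bash
mkdir -p pics; python3 - <<'E'
from station import manip, snapshot, workorder, models
import cv2
for n in ("side","top"):
    p=snapshot(n); cv2.imwrite(f"pics/{n}0.png",p["image"][:,:,::-1])
    for k in ("rack","plate_face","release_top","bar_end","cork_back","book_a","book_b","bottle","mug"):
        print(n,k,[(round(d["score"],2),[round(float(v),3) for v in d["centre"]]) for d in models.pinpoint(p,k)[:3]])
    print(p["extrinsics"].round(3).tolist())
s=manip.sense(); print(s["t"],s["tcp_pos"],s["tool_rot"],s["force"],s["finger_gap"],manip.hold_point_z)
E
```

```text
side rack [(0.78, [0.488, 0.021, -0.002])]
side plate_face [(0.86, [0.56, 0.026, 0.097])]
side release_top [(0.64, [0.546, 0.013, 0.081])]
side bar_end [(0.88, [0.621, 0.114, 0.055])]
side cork_back [(0.98, [0.561, 0.037, 0.104])]
side book_a [(0.78, [0.371, -0.08, 0.017]), (0.78, [0.397, -0.06, 0.022]), (0.74, [0.337, -0.331, -0.002])]
side book_b [(0.78, [0.371, -0.08, 0.017]), (0.78, [0.397, -0.06, 0.022]), (0.74, [0.337, -0.331, -0.002])]
side bottle [(0.95, [0.485, 0.335, 0.003]), (0.78, [0.521, 0.437, 0.003])]
side mug [(0.89, [0.564, -0.513, 0.002]), (0.26, [0.544, 0.015, 0.078])]
[[-0.933, -0.284, 0.219, 0.216], [-0.358, 0.713, -0.603, 0.728], [0.015, -0.641, -0.767, 1.061], [0.0, 0.0, 0.0, 1.0]]
top rack [(0.74, [0.542, 0.011, 0.076]), (0.65, [0.484, 0.025, 0.001])]
top plate_face [(0.96, [0.553, 0.03, 0.101])]
top release_top [(0.46, [0.544, 0.014, 0.08])]
top bar_end [(0.89, [0.626, 0.115, 0.056])]
top cork_back [(0.74, [0.562, 0.037, 0.099])]
top book_a [(0.62, [0.343, -0.334, -0.003]), (0.56, [0.396, -0.064, 0.014]), (0.55, [0.371, -0.086, 0.016])]
top book_b [(0.62, [0.343, -0.334, -0.003]), (0.56, [0.396, -0.064, 0.014]), (0.55, [0.371, -0.086, 0.016])]
top bottle [(0.79, [0.514, 0.437, 0.002]), (0.45, [0.485, 0.338, -0.0])]
top mug [(0.91, [0.567, -0.509, 0.002]), (0.69, [0.553, 0.029, 0.104])]
[[0.024, -0.999, 0.04, 0.442], [-1.0, -0.024, 0.002, -0.022], [-0.001, -0.04, -0.999, 1.325], [0.0, 0.0, 0.0, 1.0]]
1.0 [ 0.23809463 -0.57783797  0.2313204 ] [ 9.80966568e-01  1.94176703e-01 -1.45405405e-05 -1.81456122e-06] [ 0.04707453 -0.5152797  -0.24441297] 0.9971866324635397 0.0187
```

View pics/side0.png

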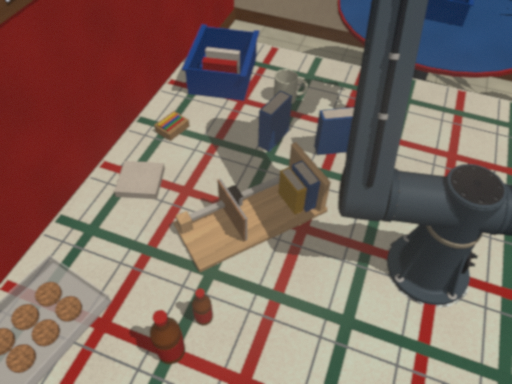

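View pics/top0.png

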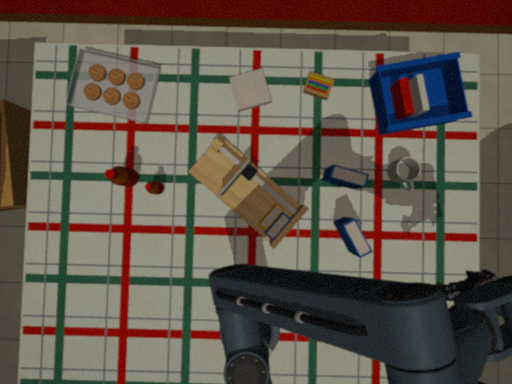

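```bash
python3 - <<'E'
import numpy as np
R=np.array([.486,.023]);be=np.array([.6235,.1145]);d=be-R
th=np.arctan2(d[1],d[0])-np.arctan2(.162,.05)
books=np.array([.3965,-.062])-np.array([.371,-.083])
print(np.degrees(th),np.hypot(*d),np.hypot(.05,.162))
u=np.array([-np.sin(th),np.cos(th)]);x=np.array([np.cos(th),np.sin(th)])
for n,p in (("face",[.5565,.028]),("rel",[.545,.0135]),("cork",[.5615,.037]),("A",[.371,-.083]),("B",[.3965,-.062])):
    r=np.array(p)-R; print(n,r@x,r@u)
from scipy.spatial.transform import Rotation as Ro
print(u,Ro.from_quat([.980966568,.194176703,0,0]).as_matrix()[:,1])
E
```

```text
-39.20561801008796 0.16516204164395648 0.16954055562018192
face 0.05146869072366961 0.048437835162104904
rel 0.05172306846071174 0.029932827948734357
cork 0.049654155721688874 0.05857230420229576
A -0.022108328747809713 -0.15482965413634034
B -0.01562303565934879 -0.12243843659891573
[0.63210529 0.77488251] [ 0.38096171 -0.92459082  0.        ]
```

The networks agree with both pictures. Side view: paddle at about (235,192), with the plate behind it. Top view: paddle at (250,172), stop block at (217,143), books at (275,220), and the larger bottle at (122,175). The rack yaw is about -39.2°, so the push direction is (0.632, 0.775). I'll shut the fingers and go above the paddle.

Request:
jog_arm --pt "0 1.8 3.5 0 0.1" --pt "0 1.8 3.5 0 0.1" --pt "0 1.8 3.5 0 0.1" --pt "0 1.8 3.5 0 0.1" --pt "0 1.8 3.5 0 0.1" --pt "0 1.8 3.5 0 0" --pt "0 1.8 3.5 0 0" --pt "0 1.8 3.5 0 0"

```text
t: 1.67
tcp_pos: [0.3819, -0.2976, 0.2319]
tool_rot: [0.9, 0.436, 0.0, 0.006]
force: [-0.1, -0.6, 0.4]
finger_gap: -0.001
```

Request:
jog_arm --pt "0 1.8 3.5 0 0" --pt "0 1.8 3.5 0 0" --pt "0 1.8 3.5 0 0" --pt "0 1.8 3.5 0 0" --pt "0 1.8 3.5 0 0" --pt "0 1.8 3.5 0 0" --pt "0 0 0 0 0" --pt "0 0 0 0 0"

```text
t: 2.33
tcp_pos: [0.4967, -0.0693, 0.2344]
tool_rot: [0.898, 0.44, 0.004, 0.008]
force: [0.3, -0.9, -0.0]
finger_gap: -0.002
```

Request:
jog_arm --pt "0 1.8 3.2 0 -0.02" --pt "0 1.8 3.2 -1 0" --pt "0 1.2 1.9 -3 0" --pt "0 0 0 -3 0" --pt "0 0 0 -2 0" --pt "0 0 0 0 0"

```text
t: 2.83
tcp_pos: [0.5497, 0.0114, 0.1448]
tool_rot: [0.904, 0.427, 0.008, 0.013]
force: [-0.5, 0.9, -0.2]
finger_gap: 0.001
```

```bash
python3 - <<'E'
from station import manip, snapshot, models
import cv2
for n in ("side","top"):
    p=snapshot(n)
    for k in ("plate_face","release_top"):
        print(n,k,[(round(d["score"],2),[round(float(v),3) for v in d["centre"]]) for d in models.pinpoint(p,k)[:2]])
    im=p["image"][:,:,::-1]
    im=im[120:280,150:350] if n=="side" else im[110:250,160:340]
    cv2.imwrite(f"pics/{n}1.png",cv2.resize(im,None,fx=3,fy=3,interpolation=cv2.INTER_CUBIC))
print(manip.sense()["tcp_pos"])
E
```

```text
side plate_face [(0.85, [0.556, 0.029, 0.098])]
side release_top [(0.61, [0.544, 0.017, 0.081])]
top plate_face [(0.5, [0.552, 0.03, 0.103])]
top release_top []
[0.55312391 0.01080878 0.15000667]
```

View pics/side1.png

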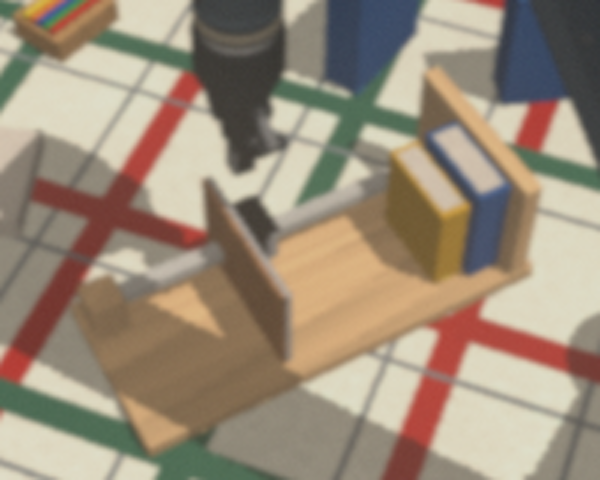

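Side view crop: the shut fingers hang just above the paddle, tip at (240,165) and paddle at (255,225). The bookend and books haven't moved. I'll trim the position and descend.

Request:
jog_arm --pt "0 -0.8 0.3 -1 0" --pt "0 0 0 -2 0" --pt "0 0 0 0 0" --pt "0 0 0 0 0"

```text
t: 3.47
tcp_pos: [0.5488, 0.0116, 0.1258]
tool_rot: [0.904, 0.426, 0.018, 0.02]
force: [1.2, -0.2, 0.5]
finger_gap: 0.0
```

Request:
jog_arm --pt "0 -0.4 0.2 -1.5 0" --pt "0 0 0 -1.2 0" --pt "0 0 0 0 0"

```text
t: 3.72
tcp_pos: [0.5483, 0.0124, 0.1032]
tool_rot: [0.904, 0.425, 0.021, 0.022]
force: [0.4, -0.0, -1.1]
finger_gap: 0.001
```

Request:
jog_arm --pt "0 -0.2 0.1 -1.0 0" --pt "0 0 0 -1.0 0" --pt "0 0 0 0 0"

```text
t: 3.97
tcp_pos: [0.5494, 0.0126, 0.0866]
tool_rot: [0.904, 0.425, 0.024, 0.025]
force: [0.6, -0.5, -0.2]
finger_gap: 0.001
```

Request:
jog_arm --pt "0 -0.3 0.1 -0.6 0" --pt "0 0 0 -0.6 0" --pt "0 0 0 0 0"

```text
t: 4.22
tcp_pos: [0.5483, 0.0132, 0.0763]
tool_rot: [0.904, 0.425, 0.026, 0.026]
force: [-1.5, 0.2, 3.9]
finger_gap: 0.006
```

Request:
jog_arm --pt "0 0 0 -0.3 0" --pt "0 0 0 0 0"

```text
t: 4.38
tcp_pos: [0.5483, 0.0132, 0.074]
tool_rot: [0.904, 0.425, 0.026, 0.026]
force: [-1.4, -0.1, 5.1]
finger_gap: 0.003
```

The release is down about 8 mm, with about 5 N on it. Next I'll push along (0.632, 0.775) in small steps, watching z.

Request:
jog_arm --pt "0 0.5 0.6 0 0" --pt "0 0.6 0.8 0 0" --pt "0 0.6 0.8 0 0" --pt "0 0 0 0 0"

```text
t: 4.72
tcp_pos: [0.5671, 0.0359, 0.0752]
tool_rot: [0.904, 0.425, 0.026, 0.027]
force: [0.0, 1.0, 4.0]
finger_gap: 0.0
```

Request:
jog_arm --pt "0 0.6 0.8 -0.15 0" --pt "0 0.6 0.8 0 0" --pt "0 0 0 0 0"

```text
t: 4.97
tcp_pos: [0.5814, 0.0542, 0.0741]
tool_rot: [0.904, 0.426, 0.027, 0.028]
force: [0.3, 0.4, 3.9]
finger_gap: 0.0
```

```bash
python3 - <<'E'
from station import manip, snapshot, models
import cv2
p=snapshot("side")
for k in ("plate_face","release_top","cork_back"):
    print(k,[(round(d["score"],2),[round(float(v),3) for v in d["centre"]]) for d in models.pinpoint(p,k)[:2]])
im=p["image"][120:280,150:350,::-1]
cv2.imwrite("pics/side2.png",cv2.resize(im,None,fx=3,fy=3,interpolation=cv2.INTER_CUBIC))
s=manip.sense();print(s["tcp_pos"],s["force"])
E
```

```text
plate_face [(0.66, [0.588, 0.062, 0.1])]
release_top [(0.41, [0.576, 0.05, 0.068])]
cork_back [(0.68, [0.577, 0.05, 0.071]), (0.59, [0.593, 0.075, 0.103])]
[0.58046767 0.05310114 0.07411723] [-0.01352606  2.72381315  5.24942584]
```

View pics/side2.png

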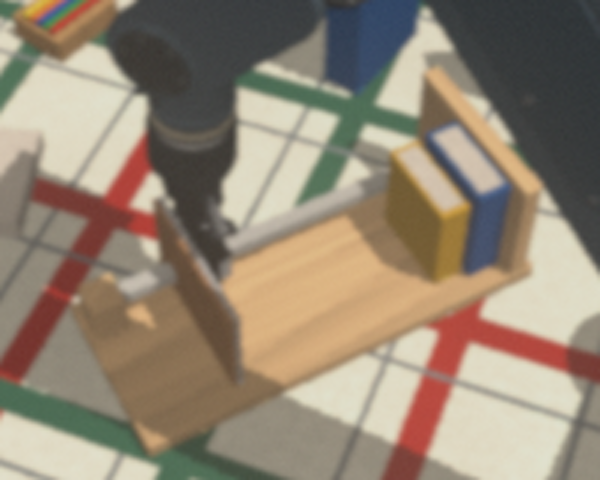

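The crop shows the plate pushed back, its near edge now at about (240,375), with the fingers on the paddle against its face. Books are unmoved, and about 5.5 cm of travel is left.

Request:
jog_arm --pt "0 0.6 0.8 0 0" --pt "0 0.6 0.8 0 0" --pt "0 0.6 0.8 -0.1 0" --pt "0 0.6 0.8 0 0" --pt "0 0 0 0 0"

```text
t: 5.58
tcp_pos: [0.6062, 0.0847, 0.0735]
tool_rot: [0.904, 0.425, 0.026, 0.029]
force: [0.7, 1.4, 5.4]
finger_gap: -0.004
```

Request:
jog_arm --pt "0 0.5 0.6 0 0" --pt "0 0.5 0.6 0 0" --pt "0 0.3 0.4 0 0" --pt "0 0 0 0 0"

```text
t: 5.92
tcp_pos: [0.6114, 0.0931, 0.0727]
tool_rot: [0.903, 0.428, 0.012, 0.031]
force: [1.2, 2.1, 4.3]
finger_gap: -0.001
```

Request:
jog_arm --pt "0 0.4 0.5 0 0" --pt "0 0.4 0.5 0 0"

```text
t: 6.08
tcp_pos: [0.6103, 0.0935, 0.0725]
tool_rot: [0.902, 0.43, -0.002, 0.034]
force: [-11.0, -22.2, 13.3]
finger_gap: -0.002
```

```bash
python3 - <<'E'
from station import manip, snapshot, models
import cv2
p=snapshot("side")
for k in ("plate_face","release_top","cork_back","bar_end"):
    print(k,[(round(d["score"],2),[round(float(v),3) for v in d["centre"]]) for d in models.pinpoint(p,k)[:2]])
im=p["image"][120:280,150:350,::-1]
cv2.imwrite("pics/side3.png",cv2.resize(im,None,fx=3,fy=3,interpolation=cv2.INTER_CUBIC))
s=manip.sense();print(s["tcp_pos"],s["force"],s["q"])
E
```

```text
plate_face [(0.62, [0.62, 0.104, 0.099])]
release_top [(0.64, [0.522, 0.434, 0.004]), (0.39, [0.606, 0.091, 0.07])]
cork_back [(0.95, [0.626, 0.114, 0.104])]
bar_end [(0.59, [0.624, 0.115, 0.056])]
[0.61025282 0.09353209 0.07235124] [ -9.63679005 -17.25935035  11.21241391] [ 1.29016760e-03  7.21615627e-01  1.58388141e+00 -8.49194920e-02
  8.11637080e-01  7.40888507e-01]
```

View pics/side3.png

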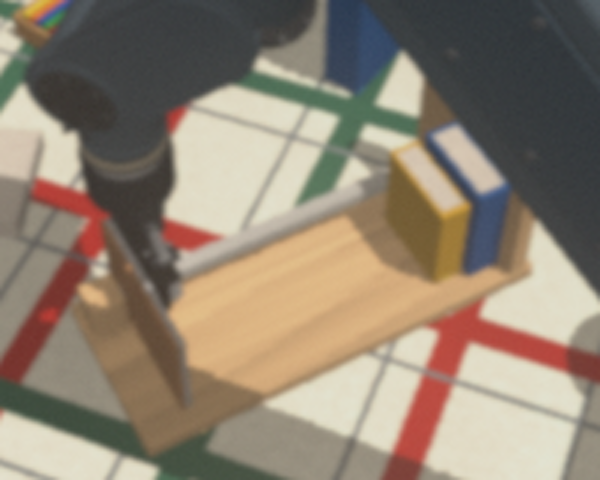

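The plate is against the stop block: cork back is at bar_end, with about 20 N of reaction. Now I'll lift straight up.

Request:
jog_arm --pt "0 0 0 0 0" --pt "0 0 0 0.6 0" --pt "0 0 0 0.8 0" --pt "0 0 0 1 0"

```text
t: 6.67
tcp_pos: [0.608, 0.0921, 0.0953]
tool_rot: [0.903, 0.428, -0.004, 0.032]
force: [-0.0, 0.9, -0.4]
finger_gap: 0.0
```

Request:
jog_arm --pt "0 -0.1 -0.1 1.5 0" --pt "0 0 0 2 0" --pt "0 0 0 3 0" --pt "0 0 0 3 0" --pt "0 -2 -2 3 0" --pt "0 -3 -2 2 0" --pt "0 -3 -2 0 0" --pt "0 0 0 0 0"

```text
t: 7.33
tcp_pos: [0.5212, 0.0358, 0.2477]
tool_rot: [0.901, 0.432, -0.007, 0.029]
force: [-0.6, 0.4, -0.4]
finger_gap: -0.001
```

```bash
python3 - <<'E'
from station import manip, snapshot, models
import cv2
for n in ("side","top"):
    p=snapshot(n)
    for k in ("plate_face","release_top","cork_back","bar_end","book_a","bottle","mug"):
        print(n,k,[(round(d["score"],2),[round(float(v),3) for v in d["centre"]]) for d in models.pinpoint(p,k)[:3]])
    if n=="side":
        im=p["image"][120:280,150:350,::-1]
        cv2.imwrite("pics/side4.png",cv2.resize(im,None,fx=3,fy=3,interpolation=cv2.INTER_CUBIC))
s=manip.sense();print(s["t"],s["tcp_pos"],s["force"])
E
```

```text
side plate_face [(0.71, [0.606, 0.087, 0.077]), (0.63, [0.619, 0.103, 0.099])]
side release_top [(0.51, [0.606, 0.086, 0.077]), (0.28, [0.621, 0.104, 0.098])]
side cork_back [(0.91, [0.623, 0.112, 0.104])]
side bar_end [(0.91, [0.625, 0.116, 0.057])]
side book_a [(0.97, [0.398, -0.064, 0.022]), (0.93, [0.368, -0.08, 0.016]), (0.62, [0.535, -0.3, -0.002])]
side bottle [(0.86, [0.521, 0.429, 0.005]), (0.67, [0.485, 0.335, 0.002]), (0.62, [0.369, -0.078, 0.02])]
side mug [(0.89, [0.562, -0.512, -0.002])]
top plate_face [(0.42, [0.612, 0.101, 0.104])]
top release_top [(0.4, [0.485, 0.026, -0.001])]
top cork_back [(0.47, [0.624, 0.114, 0.101])]
top bar_end [(0.63, [0.625, 0.114, 0.057]), (0.43, [0.628, 0.112, 0.099])]
top book_a [(0.89, [0.342, -0.335, -0.005]), (0.83, [0.534, -0.302, 0.0]), (0.81, [0.368, -0.083, 0.018])]
top bottle [(0.55, [0.522, 0.436, 0.001]), (0.53, [0.487, 0.336, -0.002])]
top mug [(0.75, [0.566, -0.507, 0.001])]
8.1333 [0.5278371  0.03685653 0.24698828] [0.5374786  0.18913131 1.17411687]
```

View pics/side4.png

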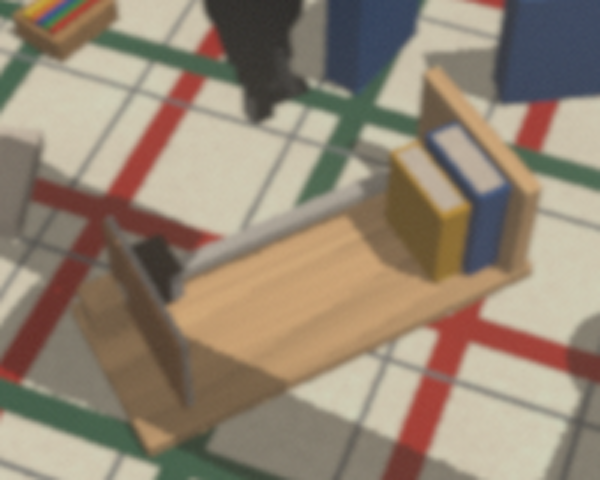

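The crop shows the plate still at the stop (near edge at (187,400), same as when held), the paddle raised, books in place and the tool clear. I'll hand it in.

```bash
python3 -c "
from station import workorder
print(workorder.sign_off())"
```

```text
the job is handed in; nothing more can be done
None
```

I pressed the release down with shut fingers and pushed the bookend back about 10 cm, until it met the stop block. Then I lifted straight up to let the release spring back, backed the tool clear and handed the job in; no verdict is reported.

**Press:** TCP height and spring force agreed on a depth of about 8 mm before the push (TCP at z = 74 mm, about 5 N).

**Bookend:** at the stop, the arm felt about 25 N of horizontal reaction. After letting go, both cameras put the cork back within about 3 mm of bar_end, and the plate had not moved in the side picture.

**Books, bottle and mug:** the networks put the mug within about 5 mm and the bottle within 8 mm of where they started. The books stayed within about 4 mm and look unmoved in the picture.

**Less sure:**
- **Release height:** after letting go, the side network put the paddle top at 77 mm, about 5 mm down. That is slightly past the 4.5 mm limit, but the network is only good to about 4 mm. It fits the pawl resting on a tooth's slope, and the picture shows the paddle raised.
- **Missed or wrong points:** the top camera did not find the paddle. The side network also once gave the paddle's position as the plate face, and I ignored that.

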